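Touch off the rack stop and zero its dial

ROBOT

A 7-joint arm with a two-finger parallel gripper is mounted at the origin on a cart in front of the work surface, level with it; the furniture and walls round the work are solid. World frame = base frame: x ahead of the robot, y to its left, z up, the work surface at z = 0. Lengths are in m, angles in rad, forces in N, time in s.
With the tool pointing down it reaches from about 0.4 to 0.85 m from the base axis. Payload 10.4 kg.
Tool frame: the origin (TCP) lies between the finger pads; the fingertips stand tip_extent ahead of it and the grasp point (between the pads) lies 2 mm behind it (tip_extent is the distance from the TCP to the fingertips, in m); z points along the fingers, y is the direction in which the jaws open and shut (so a half turn about z gives the same grasp; the last joint's range is limited). The gripper opens to 87 mm and grips with 3 to 60 N. Pads are 19 mm wide; open, the fingers measure 117 mm over their backs; the gripper's body (75 mm by 190 mm) begins 51 mm behind the grasp point.
Start: joints at [-1.267, 0.332, -0.065, 1.46, 0.022, 1.35, -0.088], TCP at [0.201, 0.592, 0.24] pointing down, gripper open.
Joint ranges: [-2.6, 2.6], [-0.5, 2.12], [-1.47, 1.34], [0.16, 2.42], [-1.27, 4.41], [0.06, 2.06], [-2.6, 2.6]. Speed limits (rad/s): [2.22, 2.22, 2.79, 2.79, 3.14, 3.14, 3.14].

INTERFACE

Orientations are given as a unit quaternion [x, y, z, w].
In Python, from bench import read_state, camera, camera_params, close_job, tip_extent gives the robot as it stands. The module is installed in compiled form; this text tells all that it offers.
- The arm moves only by the tool send_rows, never from a script. Its argument "steps" is a list of rows, each a list of 7 numbers: the turn, a rotation vector about the tool's x, y, z in degrees, then the shift along the tool's x, y, z in m, then the gripper's target within -1 to 1 (shut at 1, half-way at 0, fully open at -1). In form: [[ax, ay, az, x, y, z, jaw], ...]. A call has exactly 10 rows; each row shifts and turns the pose as measured when the row begins, along the tool's axes as they then stand; what a row does not reach is not made up. A row lasts 1/10 s, in which the tool goes at most 50 mm and 8.59 degrees, less where a joint would pass 70% of its speed; a pose out of reach is approached as far as the arm can. A call with a gripper value outside its range is refused whole. The fingers move at their own pace and stop on an object; "force" is the grip in N (left out, the last holds). Time passes only in rows, so rows that do not move let the fingers close, or fill a call up. It gives the time, the measured TCP pose, the force and the opening at its end, in the units of the state.
- read_state(): the state, without advancing time (a new reading comes with each control period).
- camera(name): name is "scene" or "top"; returns (picture, depth): 384x512x3 uint8, blue, green, red; 384x512 float32, m along the optical axis (not along the pixel's ray), 0 where there is no reading.
- camera_params(name): a dict with "camera_matrix" (3x3 intrinsics, pixels), "world_from_camera" (4x4, takes a point from camera to world coordinates). Camera axes: x right, y down, z forward; pixel columns grow to the right and rows downward; lengths in m; the calibration is good to about 2 mm. A picture is of the moment at which its call begins. camera_params takes no time and is no camera call.
- close_job(): hands the job in, once; it reports no verdict.
The state is a dict: "time": time; "joint_positions": joint angles; "joint_vel": joint speeds; "joint_torque": joint torques, N m; "ee_pos": TCP position; "eef_rot": TCP orientation; "ft_force": force on the tool from outside, world axes, zero at the start; "torque": the same for the moment, N m; "width": finger opening in m.
Only numpy, scipy, OpenCV 4.12 (cv2) and the standard library are available. Lean on these libraries where they do the work, as an engineer would, in place of code of your own. Each camera call takes 0.05 s, during which the arm holds its last target.

TASK

Zero the length stop on the gauge block: turn the black handwheel clockwise until the rack has slid the block up to the fence and holds it flat against the bright anvil plate with a light, definite nip, never pressing harder than 20 N. Then, keeping that nip, turn the aluminium scale ring below the wheel until its red zero line stands at the yellow pointer behind the far rim. Leave the other tools lying as they are.

Things in the scene. Friction and masses are not known exactly. Their poses are not given: they have to be found in the camera images.
- stop_jig: Length stop: green base 100 x 262 mm, 12 mm thick, fixed to the bench. Origin under the base, on the rack's line; x axis to the far side, y axis to the left end (wheel), yaw up to 0.25. Rack pushes along -y. The block lies on strips 15 mm above the bench. Under the ring: rack guide 50 x 86 mm, 32 mm high (oil nipple to 40 mm), and a round boss, radius 24 narrowing to 18 mm, up to 56 mm.
- wheel_axis (a point): Point on the upright axis of wheel and ring, 67 mm above the bench, at (-15, 85) mm in the stop's frame. The aluminium ring: 60 mm diameter, straight side from 58 to 67.5 mm above the bench, then a bevel rising inward to 44 mm diameter at 74 mm. Nothing but the pointer stands beside it above 40 mm.
- grip_bar (a point): On the axis, at the top of the black handwheel, 105 mm above the bench. The wheel is a disc of 43 mm diameter from 74.5 to 82.5 mm with an upright grip bar on it, 12 mm thick, 42 mm long, from 82.5 to 105 mm, centred on the axis. Nothing stands above.
- wheel (a joint): Handwheel angle, rad, clockwise from above positive. At 0 the bar lies along the stop's x axis. 1 rad moves the rack 15 mm. Starts within 0.1 of 0; the block comes home between 0.65 and 1.45. Friction 0.12 N m: it stays where left, holding up to 8 N of pad force. Pad force F adds 0.015 F N m. Sliding the loose block takes 2 to 3 N; once home, F grows 10 N per mm of rack, 150 N per rad.
- scale_ring (a joint): Angle of the scale ring relative to the wheel, rad, clockwise from above positive. It rides on the wheel with 0.04 N m friction: it goes round with the wheel, but turned by itself it leaves the wheel where it is. The red line's bearing from the stop's +x, clockwise, is wheel + scale_ring. 36 divisions of 10 degrees. After touching off it must go 0.3 to 1.6 rad clockwise.
- zero_mark (a point): The red zero line on the scale ring (2.8 mm wide, down the bevel and the side); this point lies on the rim, 30 mm from the axis, 67 mm above the bench.
- pointer_tip (a point): Tip of the fixed yellow pointer, a cone 8 mm thick on a dark post 10 mm wide, at the far side of the ring: tip 30.5 mm from the axis in the stop's +x direction, 67 mm above the bench; the post's outer face is 46 mm from the axis, its top 72 mm above the bench. Keep fingers clear of it.
- pad_face (a point): Centre of the flat face of the sprung pusher plate (44 mm wide, 22 mm high, 6 mm thick) at the end of the rack, 27 mm above the bench. It pushes the block along the stop's -y; its spring takes 10 N per mm and bottoms after 4 mm.
- gauge_block: Ground steel parallel block 50 x 75 x 25 mm, 0.65 to 0.8 kg, loose on the strips with its 75 mm length (its y axis) about along the rack. Origin at the centre of its underside. It starts a few mm short of the anvil plate and a little askew; a corner may touch first, and pressed home with 5 N or more it squares itself.
- fence: Fence at the right end of the base: dark fixed bracket 74 mm wide, 32 mm high, and before it a bright anvil plate 66 x 28 mm on a brass screw. Origin at the foot of the bracket's face that looks toward the rack. The face of the plate, which the block meets, stands 13 to 23 mm before it (along the stop's +y); where exactly is not measured. It does not yield.
- spanner: Open-ended steel spanner 36 x 188 x 8 mm lying loose on the bench; leave alone. Origin at the centre of its underside.
- caliper: Steel vernier caliper 68 x 200 x 7 mm lying loose on the bench; leave alone. Origin at the centre of its underside.
- brass_drift: Brass bar 18 x 150 x 16 mm lying loose on the bench; leave alone. Origin at the centre of its underside.
- try_square: Try square with wooden stock, 96 x 129 x 15 mm, lying loose on the bench; leave alone. Origin at the centre of its underside.
Mind the look-alikes: they are no part of the job. Leave any purple look-alike of the gauge_block alone.

How it is judged:
By the outcome, as a careful person would: the job done as asked, in the order asked, and still so for the second after the job is handed in, with the robot touching nothing.
It also fails if it takes over 61 s, if anything falls off the work surface, if the arm or the gripper's body presses on something with over 40 N, if the wrist force passes 120 N, or if a joint passes its speed limit or range.

## Working session

There is one attempt and no reset: what is moved stays moved. The work goes in short steps, Python scripts to look and compute and a tool call to move; the robot and the scene stay as the last step left them, time stands still between calls to the robot, and variables do not carry over. Pictures are saved under pics/ and viewed, and the job is handed in when it is done.

Besides the shell and the picture viewer there is one more tool, called after ">>>" as name(argument=value, ...), one argument or row to a line, values as JSON. send_rows: Moves the arm, as the interface text tells. Its arguments: {"type":"object","properties":{"steps":{"type":"array"},"force":{"type":"number"}},"required":["steps"]}

```bash
mkdir -p pics; ls; python3 - <<'E'
from bench import *
import cv2, json, numpy as np
s=read_state(); print(s); print(tip_extent if not callable(tip_extent) else tip_extent())
for n in ("scene","top"):
    p,d=camera(n); cv2.imwrite(f"pics/{n}0.png",p); np.save(f"pics/{n}0.npy",d)
    c=camera_params(n); print(n,np.round(c["camera_matrix"],1).tolist(),np.round(c["world_from_camera"],3).tolist())
E
```

```text
pics
{'time': 0.0, 'joint_positions': array([-1.26658882,  0.33287631, -0.06470365,  1.46096445,  0.02158049,
        1.3498978 , -0.08851506]), 'joint_vel': array([ 0.00026848, -0.0013424 ,  0.00189481, -0.00161168,  0.00051077,
       -0.0004693 , -0.00085576]), 'joint_torque': array([-6.25964785e-04, -6.23229289e+01,  2.44141195e-02, -3.89921057e+01,
       -6.14028960e-02,  3.93969007e-02,  1.56689148e-04]), 'ee_pos': array([0.20051515, 0.59156633, 0.23874012]), 'eef_rot': array([ 1.62674759e-01,  9.86679480e-01, -7.19483207e-04, -9.43012838e-05]), 'ft_force': array([0.13325484, 0.2674366 , 0.07521401]), 'torque': array([-0.00462746, -0.00113122,  0.0274644 ]), 'width': 0.0868908582096468}
0.017
scene [[379.7, 0.0, 252.3], [0.0, 379.7, 192.3], [0.0, 0.0, 1.0]] [[0.83, -0.362, 0.425, 0.161], [-0.558, -0.521, 0.646, -0.625], [-0.012, -0.773, -0.634, 0.751], [0.0, 0.0, 0.0, 1.0]]
top [[353.9, 0.0, 258.3], [0.0, 353.9, 194.4], [0.0, 0.0, 1.0]] [[-0.018, -0.979, 0.201, 0.405], [-1.0, 0.018, -0.002, 0.047], [-0.002, -0.201, -0.98, 1.057], [0.0, 0.0, 0.0, 1.0]]
```

View pics/scene0.png

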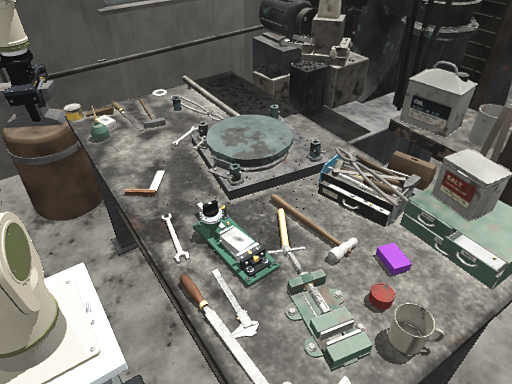

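View pics/top0.png

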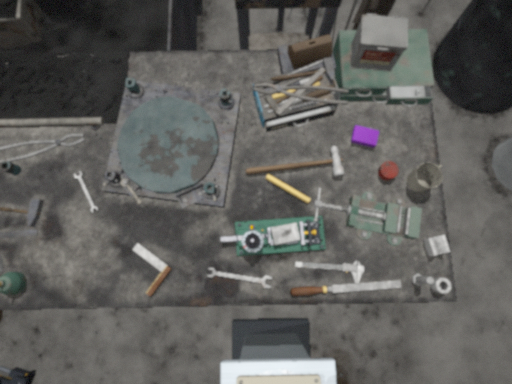

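```bash
cat > h.py <<'E'
from bench import *
import cv2, numpy as np
def crop(p,x0,y0,w,h,k,fn):
    c=cv2.resize(p[y0:y0+h,x0:x0+w],None,fx=k,fy=k,interpolation=cv2.INTER_CUBIC); cv2.imwrite(fn,c)
def ray(n,u,v,z):
    c=camera_params(n);K=c["camera_matrix"];T=c["world_from_camera"]
    d=T[:3,:3]@np.linalg.inv(K)@np.array([u,v,1.]);o=T[:3,3]
    return o+d*(z-o[2])/d[2]
def proj(n,P):
    c=camera_params(n);K=c["camera_matrix"];T=np.linalg.inv(c["world_from_camera"])
    q=K@(T[:3,:3]@np.asarray(P)+T[:3,3]); return q[:2]/q[2]
E
python3 - <<'E'
from h import *
p=cv2.imread("pics/top0.png"); crop(p,215,205,120,65,6.5,"pics/tc.png")
p=cv2.imread("pics/scene0.png"); crop(p,185,190,100,100,6,"pics/sc.png")
E
```

```text
(no output)
```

View pics/tc.png

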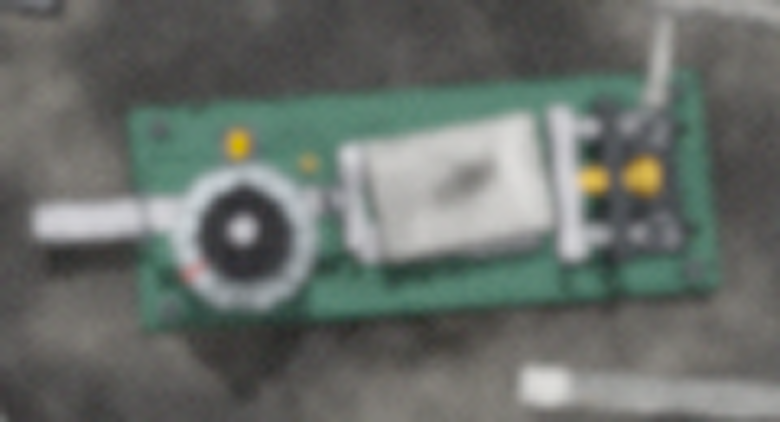

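View pics/sc.png

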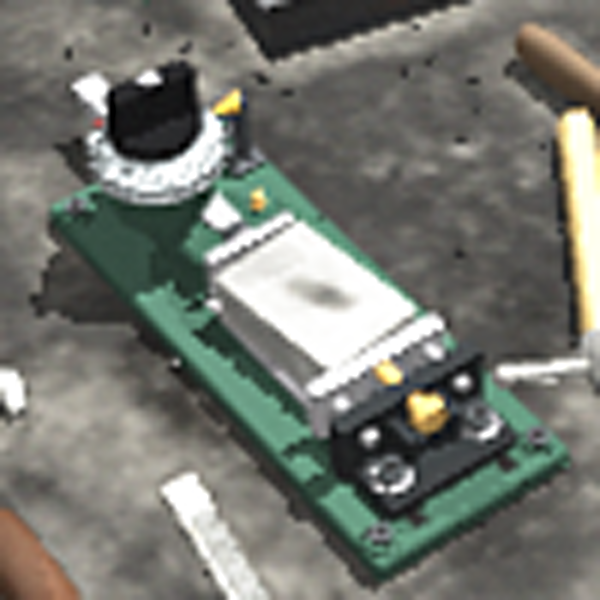

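```bash
python3 - <<'E'
from h import *
g=lambda c,o,k:(c[0]/k+o[0]-.4,c[1]/k+o[1]-.4)
T=[ray("top",*g(c,(215,205),6.5),.012)[:2] for c in [(132,108),(695,72),(718,290),(145,328)]]
S=[ray("scene",*g(c,(185,190),6),.012)[:2] for c in [(568,460),(380,580),(52,212)]]
print(np.round(T,4)); print(np.round(S,4))
for C in (T,):
    C=np.array(C); print(C.mean(0), np.linalg.norm(C-np.roll(C,1,0),axis=1))
    d=C[0]+C[3]-C[1]-C[2]; print("yaw",np.arctan2(-d[0],d[1]))
print("scene-vs-top diff",np.round(np.array(S)-np.array(T)[[1,2,3]],4))
d=S[2]-S[1]; print("yaw s",np.arctan2(-d[0],d[1]))
# wheel axis direct: bar top hub top & ring
print("axis top(z=.105)",ray("top",*g((243,229),(215,205),6.5),.105))
print("ring z.067",ray("top",*g((245,235),(215,205),6.5),.067))
print("pointer",ray("top",*g((238,145),(215,205),6.5),.067), ray("scene",*g((232,104),(185,190),6),.067))
print("red",ray("top",*g((192,272),(215,205),6.5),.067), ray("scene",*g((98,125),(185,190),6),.067))
d=np.load("pics/top0.npy");sd=np.load("pics/scene0.npy")
c=camera_params("top");K=c["camera_matrix"];W=c["world_from_camera"]
for n,dd,lo in (("top",d,.09),("scene",sd,.09)):
    c=camera_params(n);K=c["camera_matrix"];W=c["world_from_camera"]
    v,u=np.mgrid[:384,:512]; P=np.stack([(u-K[0,2])/K[0,0]*dd,(v-K[1,2])/K[1,1]*dd,dd],-1)@W[:3,:3].T+W[:3,3]
    for a,b in ((.098,.115),(.055,.078)):
        m=(P[...,2]>a)&(P[...,2]<b)&(dd>0)&(abs(P[...,0]-.47)<.08)&(abs(P[...,1]-.06)<.07)
        q=P[m]; print(n,a,len(q), q.mean(0) if len(q) else 0, q.min(0) if len(q) else 0,q.max(0) if len(q) else 0)
        if a>.09 and len(q)>5:
            e=np.linalg.svd(q[:,:2]-q[:,:2].mean(0))[2][0]; print("dir",e)
E
```

```text
[[ 0.5398  0.1161]
 [ 0.5518 -0.1418]
 [ 0.4529 -0.1469]
 [ 0.4406  0.1107]]
[[ 0.5504 -0.1502]
 [ 0.4533 -0.1563]
 [ 0.4418  0.1026]]
[ 0.49624754 -0.01547086] [0.09936608 0.25823056 0.09903176 0.25789618]
yaw 0.04705130167262311
scene-vs-top diff [[-0.0014 -0.0083]
 [ 0.0005 -0.0095]
 [ 0.0012 -0.0081]]
yaw s 0.04466044889040663
axis top(z=.105) [0.47693004 0.064483   0.105     ]
ring z.067 [0.47721538 0.06435889 0.067     ]
pointer [0.51585798 0.06683107 0.067     ] [0.52014991 0.06465474 0.067     ]
red [0.46192564 0.0871894  0.067     ] [0.4634531  0.08667969 0.067     ]
top 0.098 73 [0.47686341 0.06439668 0.10359045] [0.45787316 0.05883829 0.09970555] [0.49554521 0.07009063 0.10801442]
dir [-0.9999975   0.00223505]
top 0.055 190 [0.47728856 0.06360247 0.06966833] [0.44655287 0.03455739 0.05756196] [0.52099973 0.09315462 0.07774942]
scene 0.098 62 [0.47901572 0.05934378 0.10258636] [0.45943246 0.05431691 0.09814485] [0.49985026 0.06816464 0.10672396]
dir [-0.99973061 -0.02321002]
scene 0.055 215 [0.4772016  0.04759009 0.06716429] [0.44969475 0.02994682 0.05525681] [0.52602353 0.08664362 0.07768101]
```

>>> send_rows(
  steps=[
    [0,0,0,-0.03,-0.0285,0,-1],
    [0,0,0,-0.03,-0.0285,0,-1],
    [0,0,0,-0.03,-0.0285,0,-1],
    [0,0,0,-0.03,-0.0285,0,-1],
    [0,0,0,-0.03,-0.0285,0,-1],
    [0,0,0,-0.03,-0.0285,0,-1],
    [0,0,0,-0.03,-0.0285,0,-1],
    [0,0,0,-0.03,-0.0285,0,-1],
    [0,0,0,-0.03,-0.0285,0,-1],
    [0,0,0,-0.03,-0.0285,0,-1],
  ],
)

```text
time: 1.1
ee_pos: [0.3951, 0.2147, 0.2345]
eef_rot: [0.158, 0.987, -0.003, -0.003]
ft_force: [0.8, 0.7, -0.3]
width: 0.087
```

```bash
cat >> h.py <<'E'
from scipy.spatial.transform import Rotation as R
def st():
    s=read_state(); r=R.from_quat(s["eef_rot"]).as_matrix()
    print("t",round(float(s["time"]),2),"p",np.round(s["ee_pos"],4),"yawY deg",round(np.degrees(np.arctan2(r[1,1],r[0,1])),2),"zax",np.round(r[:,2],4),"f",np.round(s["ft_force"],2),"tq",np.round(s["torque"],3),"w",round(float(s["width"]),4),"j",np.round(s["joint_positions"],2))
    return s,r
def go(x,y,z):
    s,r=st(); print("tool shift",np.round(r.T@(np.array([x,y,z])-s["ee_pos"]),4))
E
python3 -c "
from h import *
go(.477,.0643,.15)"
```

```text
t 1.1 p [0.3951 0.2147 0.2345] yawY deg 71.85 zax [-0.0061 -0.0048 -1.    ] f [ 0.82  0.71 -0.31] tq [-0.013 -0.092 -0.054] w 0.087 j [-0.84 -0.06  0.23  1.91  0.01  1.3   0.64]
tool shift [-0.1251 -0.1169  0.0847]
```

>>> send_rows(
  steps=[
    [0,0,0,-0.025,-0.0234,0.01,-1],
    [0,0,0,-0.025,-0.0234,0.01,-1],
    [0,0,0,-0.025,-0.0234,0.01,-1],
    [0,0,0,-0.025,-0.0234,0.01,-1],
    [0,0,0,-0.025,-0.0234,0.01,-1],
    [0,0,-6,0,0,0,-1],
    [0,0,-6,0,0,0,-1],
    [0,0,-6,0,0,0,-1],
    [0,0,0,0,0,0,-1],
    [0,0,0,0,0,0,-1],
  ],
)

```text
time: 2.1
ee_pos: [0.4796, 0.0494, 0.1811]
eef_rot: [0.003, 1.0, -0.003, -0.004]
ft_force: [-0.6, -0.2, -0.2]
width: 0.0871
```

```bash
python3 - <<'E'
from h import *
go(.477,.0643,.103)
s,r=st(); print("tilt rotvec tool deg", np.degrees((R.from_matrix(r).inv()*R.from_quat([.70710678,.70710678,0,0])).as_rotvec()))
p,d=camera("top");cv2.imwrite("pics/t1.png",p);crop(p,215,205,120,65,6.5,"pics/t1c.png")
p,d=camera("scene");cv2.imwrite("pics/s1.png",p);crop(p,185,150,100,100,6,"pics/s1c.png")
E
```

```text
t 2.1 p [0.4796 0.0494 0.1811] yawY deg 89.66 zax [-0.0083 -0.0063 -0.9999] f [-0.59 -0.22 -0.16] tq [ 0.013 -0.022  0.012] w 0.0871 j [-0.63  0.06  0.45  1.92 -0.02  1.18  1.39]
tool shift [0.0021 0.0154 0.0781]
t 2.1 p [0.4796 0.0494 0.1811] yawY deg 89.66 zax [-0.0083 -0.0063 -0.9999] f [-0.59 -0.22 -0.16] tq [ 0.013 -0.022  0.012] w 0.0871 j [-0.63  0.06  0.45  1.92 -0.02  1.18  1.39]
tilt rotvec tool deg [-6.56368538e-01 -8.86151628e-02  8.96534976e+01]
```

View pics/s1c.png

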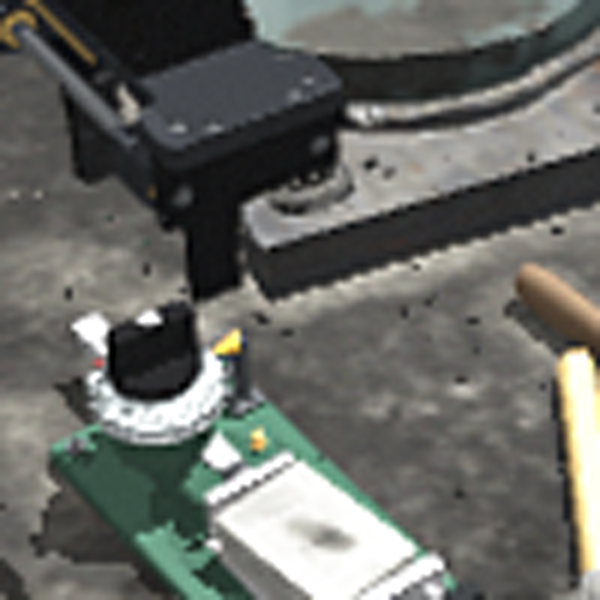

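>>> send_rows(
  steps=[
    [-0.36,-0.48,0,0.002,0.0155,0,-1],
    [0,0,0,0,0,0.016,-1],
    [0,0,0,0,0,0.016,-1],
    [0,0,0,0,0,0.016,-1],
    [0,0,0,0,0,0.016,-1],
    [0,0,0,0,0,0.008,-1],
    [0,0,0,0,0,0.0,-1],
    [0,0,0,0,0,0,-1],
    [0,0,0,0,0,0,-1],
    [0,0,0,0,0,0,-1],
  ],
)

```text
time: 3.2
ee_pos: [0.4792, 0.0675, 0.1094]
eef_rot: [0.008, 1.0, 0.001, 0.002]
ft_force: [-0.4, 0.0, 0.5]
width: 0.0871
```

```bash
python3 - <<'E'
from h import *
go(.477,.0643,.104)
E
```

```text
t 3.2 p [0.4792 0.0675 0.1094] yawY deg 89.05 zax [ 0.0049  0.0024 -1.    ] f [-0.45  0.01  0.48] tq [-0.006  0.068 -0.01 ] w 0.0871 j [-0.64  0.14  0.43  2.   -0.07  1.01  1.38]
tool shift [ 0.0021 -0.0033  0.0054]
```

>>> send_rows(
  steps=[
    [0.1,0.2,-0.8,0.002,-0.0033,0.0054,-1],
    [0,0,0,0,0,0,-1],
    [0,0,0,0,0,0,0.5],
    [0,0,0,0,0,0,1],
    [0,0,0,0,0,0,1],
    [0,0,0,0,0,0,1],
    [0,0,0,0,0,0,1],
    [0,0,0,0,0,0,1],
    [0,0,0,0,0,0,1],
    [0,0,0,0,0,0,1],
  ],
  force=35,
)

```text
time: 4.2
ee_pos: [0.4776, 0.0641, 0.1046]
eef_rot: [0.001, 1.0, 0.001, 0.001]
ft_force: [-0.5, 0.1, -0.6]
width: 0.0309
```

```bash
python3 - <<'E'
from h import *
go(.477,.0643,.104)
E
```

```text
t 4.2 p [0.4776 0.0641 0.1046] yawY deg 89.9 zax [ 0.0028  0.0014 -1.    ] f [-0.48  0.06 -0.62] tq [-0.008  0.035 -0.014] w 0.0309 j [-0.63  0.14  0.43  2.01 -0.07  1.    1.41]
tool shift [0.0006 0.0002 0.0006]
```

>>> send_rows(
  steps=[
    [0,0,0,0,0,0,1],
    [0,0,0,0,0,0,1],
    [0,0,0,0,0,0,1],
    [0,0,0,0,0,0,1],
    [0,0,0,0,0,0,1],
    [0,0,0,0,0,0,1],
    [0,0,0,0,0,0,1],
    [0,0,0,0,0,0,1],
    [0,0,0,0,0,0,1],
    [0,0,0,0,0,0,1],
  ],
)

```text
time: 5.2
ee_pos: [0.4776, 0.0644, 0.1046]
eef_rot: [0.001, 1.0, 0.001, 0.001]
ft_force: [-0.7, 0.6, -0.9]
width: 0.0111
```

```bash
python3 - <<'E'
from h import *
st();st()
E
```

```text
t 5.2 p [0.4776 0.0644 0.1046] yawY deg 89.9 zax [ 0.0029  0.0016 -1.    ] f [-0.67  0.64 -0.85] tq [ 0.039 -0.025 -0.067] w 0.0111 j [-0.63  0.14  0.43  2.01 -0.07  1.    1.41]
t 5.2 p [0.4776 0.0644 0.1046] yawY deg 89.9 zax [ 0.0029  0.0016 -1.    ] f [-0.67  0.64 -0.85] tq [ 0.039 -0.025 -0.067] w 0.0111 j [-0.63  0.14  0.43  2.01 -0.07  1.    1.41]
```

>>> send_rows(
  steps=[
    [0,0,3,0,0,0,1],
    [0,0,3,0,0,0,1],
    [0,0,3,0,0,0,1],
    [0,0,3,0,0,0,1],
    [0,0,3,0,0,0,1],
    [0,0,3,0,0,0,1],
    [0,0,3,0,0,0,1],
    [0,0,3,0,0,0,1],
    [0,0,1,0,0,0,1],
    [0,0,0.5,0,0,0,1],
  ],
)

```text
time: 6.2
ee_pos: [0.4777, 0.0648, 0.1046]
eef_rot: [0.228, 0.974, 0.001, 0.002]
ft_force: [0.5, -0.1, 1.2]
width: 0.0119
```

```bash
python3 - <<'E'
from h import *
st();st()
p,d=camera("top");cv2.imwrite("pics/t2.png",p);crop(p,215,205,120,65,6.5,"pics/t2c.png")
p,d=camera("scene");cv2.imwrite("pics/s2.png",p);crop(p,185,190,100,100,6,"pics/s2c.png")
st()
E
```

```text
t 6.2 p [0.4777 0.0648 0.1046] yawY deg 63.67 zax [ 3.3e-03  9.0e-04 -1.0e+00] f [ 0.46 -0.08  1.21] tq [-0.017 -0.004  0.186] w 0.0119 j [-0.67  0.14  0.47  2.01 -0.08  1.    0.95]
t 6.2 p [0.4777 0.0648 0.1046] yawY deg 63.67 zax [ 3.3e-03  9.0e-04 -1.0e+00] f [ 0.46 -0.08  1.21] tq [-0.017 -0.004  0.186] w 0.0119 j [-0.67  0.14  0.47  2.01 -0.08  1.    0.95]
t 6.3 p [0.4777 0.0648 0.1046] yawY deg 63.69 zax [ 3.4e-03  9.0e-04 -1.0e+00] f [ 0.79 -0.08 -0.07] tq [-0.051  0.004  0.123] w 0.0117 j [-0.67  0.14  0.47  2.01 -0.08  1.    0.95]
```

View pics/t2c.png

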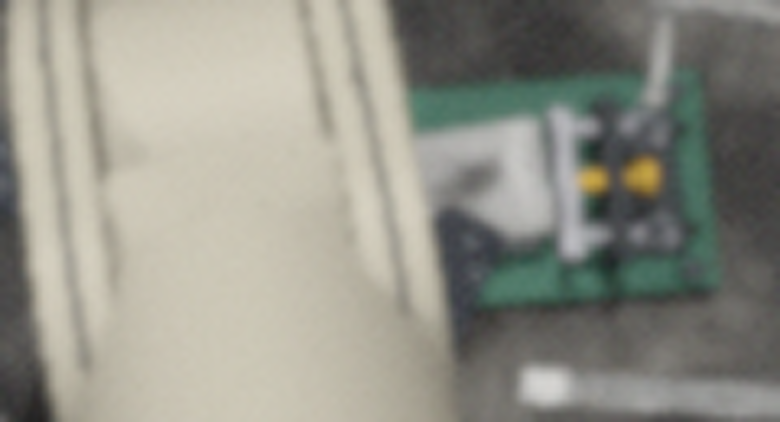

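View pics/s2c.png

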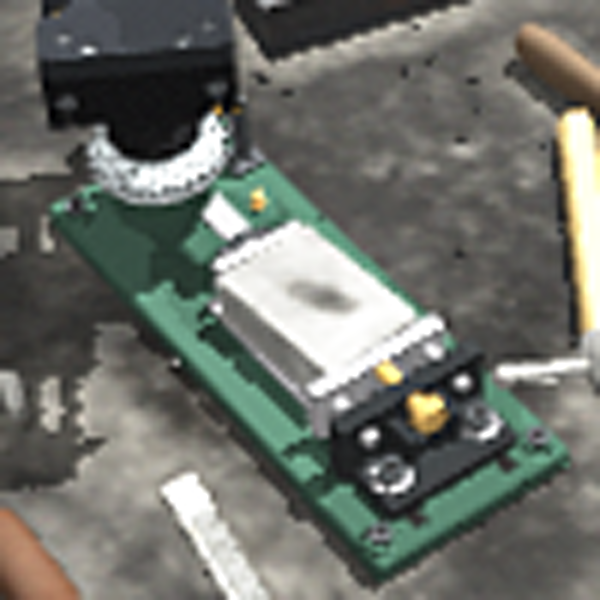

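>>> send_rows(
  steps=[
    [0,0,1,0,0,0,1],
    [0,0,1,0,0,0,1],
    [0,0,1,0,0,0,1],
    [0,0,1,0,0,0,1],
    [0,0,1,0,0,0,1],
    [0,0,1,0,0,0,1],
    [0,0,1,0,0,0,1],
    [0,0,0.3,0,0,0,1],
    [0,0,0,0,0,0,1],
    [0,0,0,0,0,0,1],
  ],
)

```text
time: 7.3
ee_pos: [0.4778, 0.065, 0.1046]
eef_rot: [0.294, 0.956, 0.001, 0.002]
ft_force: [0.0, 0.5, -0.4]
width: 0.0121
```

```bash
cat >> h.py <<'E'
def look(n,c=True):
    st()
    p,d=camera("top");crop(p,265,210,65,45,8,"/tmp/a.png")
    p,d=camera("scene");crop(p,215,215,55,50,8,"/tmp/b.png")
    a=cv2.imread("/tmp/a.png");b=cv2.imread("/tmp/b.png");h=max(len(a),len(b))
    f=lambda i:cv2.copyMakeBorder(i,0,h-len(i),0,0,cv2.BORDER_CONSTANT)
    m=np.hstack([f(a),f(b)]); m=cv2.resize(m,None,fx=.8,fy=.8); cv2.imwrite(f"pics/{n}.png",m); st()
E
python3 -c "
from h import *
look('m3')"
```

```text
t 7.3 p [0.4778 0.065  0.1046] yawY deg 55.84 zax [ 0.0035  0.001  -1.    ] f [ 0.03  0.45 -0.36] tq [ 0.037 -0.005  0.194] w 0.0121 j [-0.68  0.15  0.49  2.01 -0.08  1.    0.82]
t 7.4 p [0.4778 0.065  0.1046] yawY deg 55.85 zax [ 0.0035  0.0011 -1.    ] f [ 0.19  1.36 -0.65] tq [ 0.033 -0.046  0.139] w 0.0114 j [-0.68  0.15  0.49  2.01 -0.08  1.    0.82]
```

View pics/m3.png

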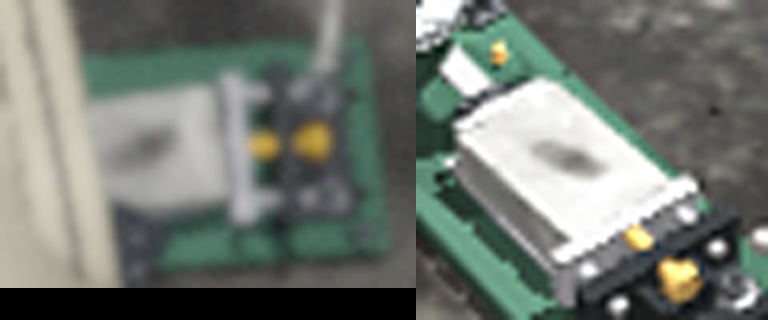

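>>> send_rows(
  steps=[
    [0,0,0.8,0,0,0,1],
    [0,0,0.8,0,0,0,1],
    [0,0,0.8,0,0,0,1],
    [0,0,0.8,0,0,0,1],
    [0,0,0.5,0,0,0,1],
    [0,0,0,0,0,0,1],
    [0,0,0,0,0,0,1],
    [0,0,0,0,0,0,1],
    [0,0,0,0,0,0,1],
    [0,0,0,0,0,0,1],
  ],
)

```text
time: 8.4
ee_pos: [0.4778, 0.065, 0.1046]
eef_rot: [0.327, 0.945, 0.001, 0.002]
ft_force: [0.1, 0.9, 0.0]
width: 0.0116
```

```bash
python3 -c "
from h import *
look('m4')"
```

```text
t 8.4 p [0.4778 0.065  0.1046] yawY deg 51.82 zax [ 0.0036  0.0011 -1.    ] f [0.12 0.86 0.01] tq [ 0.025 -0.06   0.121] w 0.0116 j [-0.69  0.15  0.49  2.01 -0.08  1.    0.75]
t 8.5 p [0.4778 0.065  0.1046] yawY deg 51.82 zax [ 0.0037  0.0011 -1.    ] f [ 1.37  0.75 -0.26] tq [ 0.004 -0.069  0.166] w 0.0115 j [-0.69  0.15  0.49  2.01 -0.08  1.    0.75]
```

View pics/m4.png

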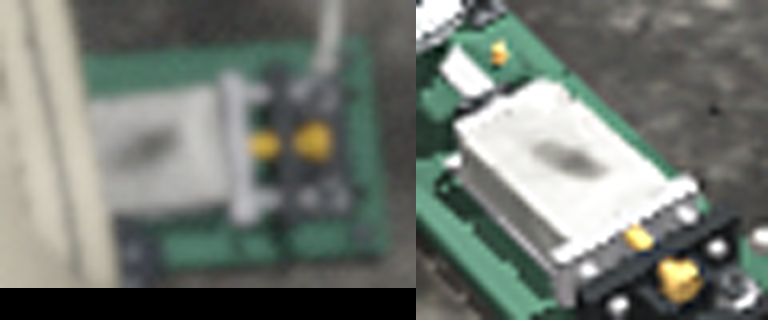

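>>> send_rows(
  steps=[
    [0,0,0.8,0,0,0,1],
    [0,0,0.8,0,0,0,1],
    [0,0,0.8,0,0,0,1],
    [0,0,0.8,0,0,0,1],
    [0,0,0.5,0,0,0,1],
    [0,0,0,0,0,0,1],
    [0,0,0,0,0,0,1],
    [0,0,0,0,0,0,1],
    [0,0,0,0,0,0,1],
    [0,0,0,0,0,0,1],
  ],
)

```text
time: 9.5
ee_pos: [0.4778, 0.0651, 0.1046]
eef_rot: [0.36, 0.933, 0.001, 0.002]
ft_force: [0.4, 1.4, -0.2]
width: 0.0119
```

```bash
python3 -c "
from h import *
look('m5');print(read_state()['joint_torque'])"
```

```text
t 9.5 p [0.4778 0.0651 0.1046] yawY deg 47.78 zax [ 0.0037  0.0012 -1.    ] f [ 0.4  1.4 -0.2] tq [ 0.045 -0.081  0.152] w 0.0119 j [-0.69  0.15  0.5   2.01 -0.08  1.    0.68]
t 9.6 p [0.4779 0.065  0.1046] yawY deg 47.78 zax [ 0.0037  0.0011 -1.    ] f [ 0.93  0.78 -0.11] tq [ 0.029 -0.094  0.145] w 0.0112 j [-0.69  0.15  0.5   2.01 -0.08  1.    0.68]
[ 4.72963024e-01 -3.81690896e+01  3.31549667e+00 -3.33876264e+01
  2.63511756e-02  2.40695067e-01 -1.47408843e-01]
```

View pics/m5.png

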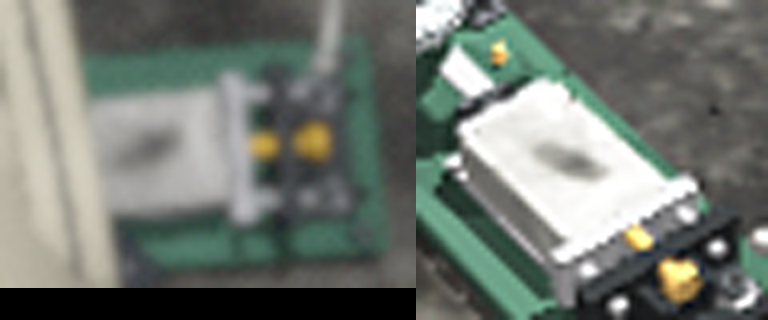

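>>> send_rows(
  steps=[
    [0,0,0.8,0,0,0,1],
    [0,0,0.8,0,0,0,1],
    [0,0,0.8,0,0,0,1],
    [0,0,0.6,0,0,0,1],
    [0,0,0.3,0,0,0,1],
    [0,0,0,0,0,0,1],
    [0,0,0,0,0,0,1],
    [0,0,0,0,0,0,1],
    [0,0,0,0,0,0,1],
    [0,0,0,0,0,0,1],
  ],
)

```text
time: 10.6
ee_pos: [0.4779, 0.0651, 0.1046]
eef_rot: [0.389, 0.921, 0.001, 0.002]
ft_force: [1.6, 1.1, -1.1]
width: 0.0115
```

```bash
python3 -c "
from h import *
look('m6');print(read_state()['joint_torque'])"
```

```text
t 10.6 p [0.4779 0.0651 0.1046] yawY deg 44.19 zax [ 0.0039  0.0012 -1.    ] f [ 1.6   1.09 -1.13] tq [ 0.058 -0.089  0.114] w 0.0115 j [-0.7   0.15  0.5   2.01 -0.08  1.    0.62]
t 10.7 p [0.4779 0.0651 0.1046] yawY deg 44.19 zax [ 0.0038  0.0012 -1.    ] f [ 0.96 -0.06 -0.59] tq [ 0.084 -0.079  0.193] w 0.0119 j [-0.7   0.15  0.5   2.01 -0.08  1.    0.62]
[ 5.04176896e-01 -3.81093228e+01  3.37721497e+00 -3.33665800e+01
  2.86332413e-02  2.74948077e-01 -1.56391142e-01]
```

View pics/m6.png

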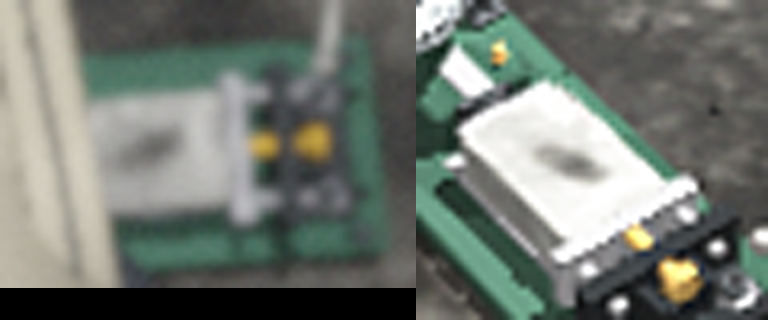

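>>> send_rows(
  steps=[
    [0,0,0.7,0,0,0,1],
    [0,0,0.7,0,0,0,1],
    [0,0,0.7,0,0,0,1],
    [0,0,0.3,0,0,0,1],
    [0,0,0,0,0,0,1],
    [0,0,0,0,0,0,1],
    [0,0,0,0,0,0,1],
    [0,0,0,0,0,0,1],
    [0,0,0,0,0,0,1],
    [0,0,0,0,0,0,1],
  ],
)

```text
time: 11.7
ee_pos: [0.4779, 0.0652, 0.1046]
eef_rot: [0.41, 0.912, 0.001, 0.002]
ft_force: [1.3, 1.4, -1.8]
width: 0.0116
```

```bash
python3 -c "
from h import *
look('m7');print(read_state()['joint_torque'])"
```

```text
t 11.7 p [0.4779 0.0652 0.1046] yawY deg 41.57 zax [ 0.0039  0.0012 -1.    ] f [ 1.3   1.44 -1.85] tq [ 0.072 -0.1    0.198] w 0.0116 j [-0.7   0.15  0.51  2.01 -0.08  1.    0.57]
t 11.8 p [0.4779 0.0651 0.1046] yawY deg 41.57 zax [ 0.0039  0.0012 -1.    ] f [ 0.86  0.22 -0.76] tq [ 0.046 -0.11   0.114] w 0.0116 j [-0.7   0.15  0.51  2.01 -0.08  1.    0.57]
[ 5.30350115e-01 -3.80655599e+01  3.42576295e+00 -3.33498681e+01
  2.29412480e-02  3.00016673e-01 -1.72009994e-01]
```

View pics/m7.png

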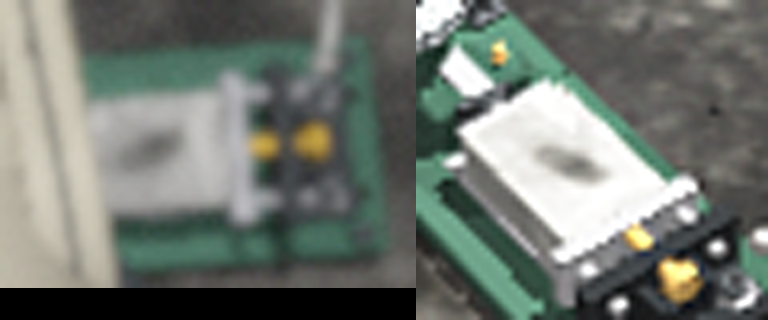

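>>> send_rows(
  steps=[
    [0,0,0.5,0,0,0,1],
    [0,0,0.5,0,0,0,1],
    [0,0,0.5,0,0,0,1],
    [0,0,0,0,0,0,1],
    [0,0,0,0,0,0,1],
    [0,0,0,0,0,0,1],
    [0,0,0,0,0,0,1],
    [0,0,0,0,0,0,1],
    [0,0,0,0,0,0,1],
    [0,0,0,0,0,0,1],
  ],
)

```text
time: 12.8
ee_pos: [0.478, 0.0651, 0.1046]
eef_rot: [0.423, 0.906, 0.001, 0.002]
ft_force: [1.2, 0.4, -0.1]
width: 0.0117
```

```bash
python3 -c "
from h import *
st();print(read_state()['joint_torque'])"
```

```text
t 12.8 p [0.478  0.0651 0.1046] yawY deg 39.94 zax [ 0.004   0.0011 -1.    ] f [ 1.18  0.4  -0.12] tq [ 0.037 -0.136  0.242] w 0.0117 j [-0.7   0.15  0.51  2.01 -0.09  1.    0.55]
[ 5.55689670e-01 -3.80399537e+01  3.46613333e+00 -3.33402550e+01
  3.98772405e-03  3.15426271e-01 -2.02808292e-01]
```

>>> send_rows(
  steps=[
    [0,0,0.4,0,0,0,1],
    [0,0,0.4,0,0,0,1],
    [0,0,0,0,0,0,1],
    [0,0,0,0,0,0,1],
    [0,0,0,0,0,0,1],
    [0,0,0,0,0,0,1],
    [0,0,0,0,0,0,1],
    [0,0,0,0,0,0,1],
    [0,0,0,0,0,0,1],
    [0,0,0,0,0,0,1],
  ],
)

```text
time: 13.8
ee_pos: [0.478, 0.0652, 0.1046]
eef_rot: [0.43, 0.903, 0.001, 0.002]
ft_force: [-0.2, 1.1, -0.6]
width: 0.0118
```

```bash
python3 -c "
from h import *
look('m8');print(read_state()['joint_torque'])"
```

```text
t 13.8 p [0.478  0.0652 0.1046] yawY deg 39.09 zax [ 0.004   0.0011 -1.    ] f [-0.24  1.13 -0.61] tq [ 0.082 -0.188  0.256] w 0.0118 j [-0.7   0.15  0.51  2.01 -0.09  1.    0.53]
t 13.9 p [0.478  0.0652 0.1046] yawY deg 39.09 zax [ 0.0041  0.0011 -1.    ] f [ 1.55  1.02 -1.06] tq [ 0.085 -0.116  0.302] w 0.0116 j [-0.7   0.15  0.51  2.01 -0.09  1.    0.53]
[ 5.78973312e-01 -3.80242825e+01  3.49646978e+00 -3.33333457e+01
 -2.00067647e-02  3.23083447e-01 -2.36823941e-01]
```

View pics/m8.png

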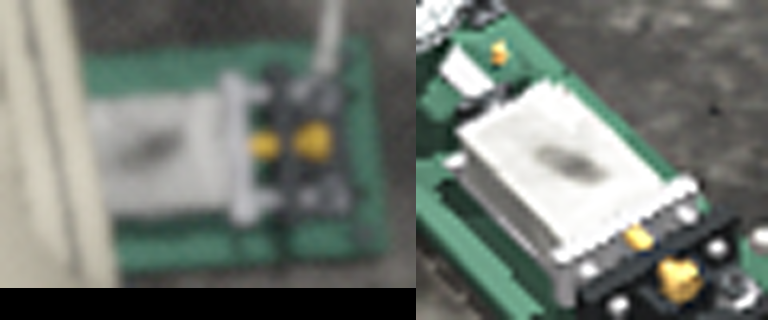

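>>> send_rows(
  steps=[
    [0,0,0,0,0,0,0.4],
    [0,0,0,0,0,0,-1],
    [0,0,0,0,0,0,-1],
    [0,0,0,0,0,0,-1],
    [0,0,0,0,0,0,-1],
    [0,0,0,0,0,0,-1],
    [0,0,0,0,0,-0.015,-1],
    [0,0,0,0,0,-0.025,-1],
    [0,0,0,0,0,-0.025,-1],
    [0,0,-6,0,0,0,-1],
  ],
)

```text
time: 14.9
ee_pos: [0.4768, 0.064, 0.1712]
eef_rot: [0.383, 0.924, 0.0, 0.001]
ft_force: [0.3, -0.5, -1.5]
width: 0.0826
```

```bash
python3 -c "
from h import *
st()
p,d=camera('scene');crop(p,185,190,100,100,6,'pics/s9.png')
p,d=camera('top');crop(p,215,205,120,65,6.5,'pics/t9.png')"
```

```text
t 14.9 p [0.4768 0.064  0.1712] yawY deg 44.98 zax [ 1.1e-03 -4.0e-04 -1.0e+00] f [ 0.33 -0.48 -1.47] tq [ 0.013 -0.02  -0.058] w 0.0826 j [-0.72  0.06  0.51  1.94 -0.03  1.15  0.59]
```

View pics/s9.png

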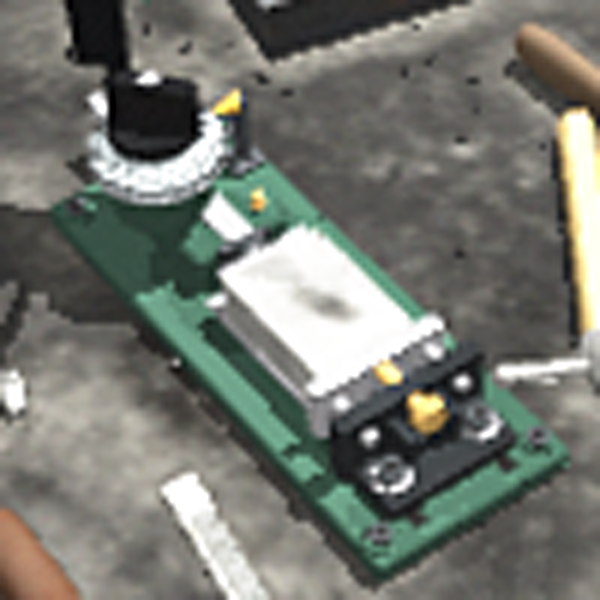

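>>> send_rows(
  steps=[
    [0,0,-8.5,0,0,0,-1],
    [0,0,-8.5,0,0,0,-1],
    [0,0,-8.5,0,0,0,-1],
    [0,0,-8.5,0,0,0,-1],
    [0,0,-8.5,0,0,0,-1],
    [0,0,-8.5,0,0,0,-1],
    [0,0,-8.5,0,0,0,-1],
    [0,0,-8.5,0,0,0,-1],
    [0,0,-8.5,0,0,0,-1],
    [0,0,-7.5,0,0,0,-1],
  ],
)

```text
time: 16.0
ee_pos: [0.4716, 0.0629, 0.1621]
eef_rot: [-0.341, 0.94, -0.001, -0.007]
ft_force: [-0.1, 0.3, 0.5]
width: 0.0869
```

```bash
python3 -c "
from h import *
go(.4772,.0645,.077)
p,d=camera('scene');crop(p,180,170,70,70,8,'pics/s10.png')
p,d=camera('top');crop(p,215,205,120,65,6.5,'pics/t10.png')"
```

```text
t 16.0 p [0.4716 0.0629 0.1621] yawY deg 129.92 zax [-0.0125 -0.0056 -0.9999] f [-0.06  0.33  0.47] tq [0.06  0.091 0.025] w 0.0869 j [-0.67  0.07  0.46  1.95 -0.03  1.14  2.07]
tool shift [-0.0065 -0.0027  0.085 ]
```

View pics/s10.png

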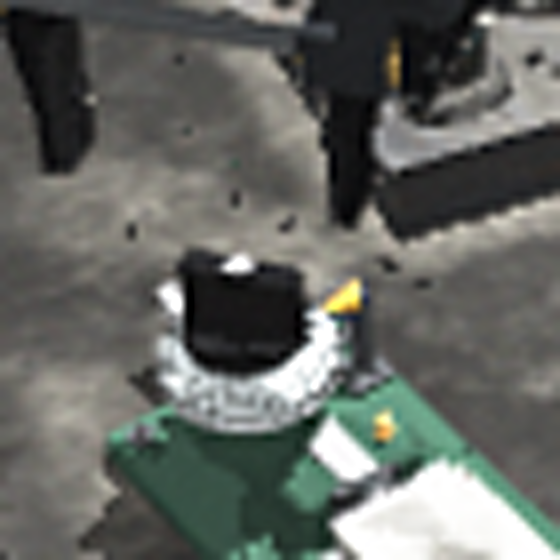

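View pics/t10.png

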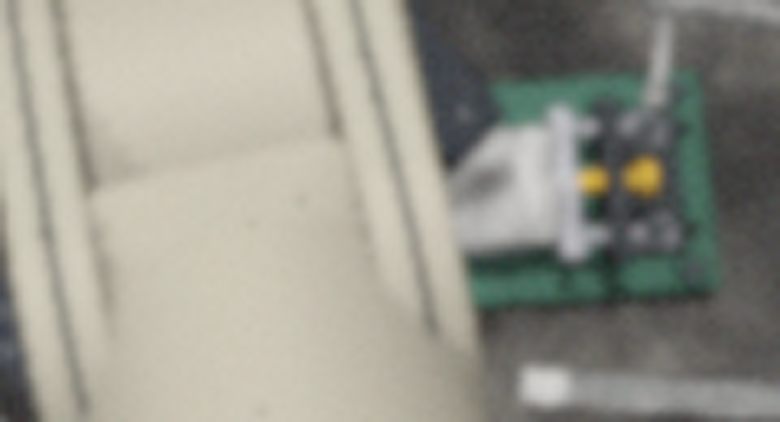

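>>> send_rows(
  steps=[
    [0.21,-0.75,0,-0.0065,-0.0027,0,-1],
    [0,0,0,0,0,0.01,-1],
    [0,0,0,0,0,0.015,-1],
    [0,0,0,0,0,0.015,-1],
    [0,0,0,0,0,0.012,-1],
    [0,0,0,0,0,0.008,-1],
    [0,0,0,0,0,0.004,-1],
    [0,0,0,0,0,0,-1],
    [0,0,0,0,0,0,-1],
    [0,0,0,0,0,0,-1],
  ],
)

```text
time: 17.1
ee_pos: [0.4787, 0.065, 0.0924]
eef_rot: [-0.328, 0.945, -0.0, 0.0]
ft_force: [-0.4, 0.5, -0.2]
width: 0.087
```

```bash
python3 -c "
from h import *
go(.4774,.0647,.0765)"
```

```text
t 17.1 p [0.4787 0.065  0.0924] yawY deg 128.35 zax [ 3.e-04 -3.e-04 -1.e+00] f [-0.4   0.45 -0.21] tq [0.027 0.063 0.041] w 0.087 j [-0.65  0.17  0.46  2.02 -0.09  0.97  2.09]
tool shift [0.0012 0.0006 0.0159]
```

>>> send_rows(
  steps=[
    [0,0,0,0.0012,0.0006,0.009,-1],
    [0,0,0,0,0,0.006,-1],
    [0,0,0,0,0,0.0014,-1],
    [0,0,0,0,0,0,0],
    [0,0,0,0,0,0,0],
    [0,0,0,0,0,0,0],
    [0,0,0,0,0,0,0],
    [0,0,0,0,0,0,0],
    [0,0,0,0,0,0,0],
    [0,0,0,0,0,0,0],
  ],
  force=8,
)

```text
time: 18.1
ee_pos: [0.4785, 0.0643, 0.0756]
eef_rot: [-0.328, 0.945, -0.001, 0.001]
ft_force: [0.7, -0.9, -1.5]
width: 0.0589
```

```bash
python3 -c "
from h import *
go(.4774,.0647,.076);print(read_state()['joint_torque'][6])"
```

```text
t 18.1 p [0.4785 0.0643 0.0756] yawY deg 128.31 zax [ 3.1e-03 -1.0e-04 -1.0e+00] f [ 0.73 -0.95 -1.53] tq [ 0.093 -0.07   0.049] w 0.0589 j [-0.65  0.19  0.46  2.03 -0.1   0.93  2.1 ]
tool shift [ 0.0006  0.001  -0.0004]
-0.03989106975495815
```

>>> send_rows(
  steps=[
    [0,0,3,0,0,0,0],
    [0,0,5,0,0,0,0],
    [0,0,5,0,0,0,0],
    [0,0,5,0,0,0,0],
    [0,0,5,0,0,0,0],
    [0,0,5,0,0,0,0],
    [0,0,5,0,0,0,0],
    [0,0,5,0,0,0,0],
    [0,0,2,0,0,0,0],
    [0,0,0,0,0,0,0],
  ],
)

```text
time: 19.1
ee_pos: [0.4784, 0.0644, 0.0756]
eef_rot: [0.029, 1.0, 0.0, 0.002]
ft_force: [1.3, -0.6, -2.2]
width: 0.0586
```

```bash
python3 -c "
from h import *
go(.4774,.0647,.076);print(read_state()['joint_torque'][6])
p,d=camera('scene');crop(p,180,170,70,70,8,'pics/s11.png')"
```

```text
t 19.1 p [0.4784 0.0644 0.0756] yawY deg 86.7 zax [ 0.0033 -0.     -1.    ] f [ 1.27 -0.57 -2.23] tq [-0.131 -0.216 -0.008] w 0.0586 j [-0.73  0.2   0.54  2.04 -0.13  0.93  1.4 ]
tool shift [ 0.001   0.0002 -0.0004]
-0.6756038591265678
```

View pics/s11.png

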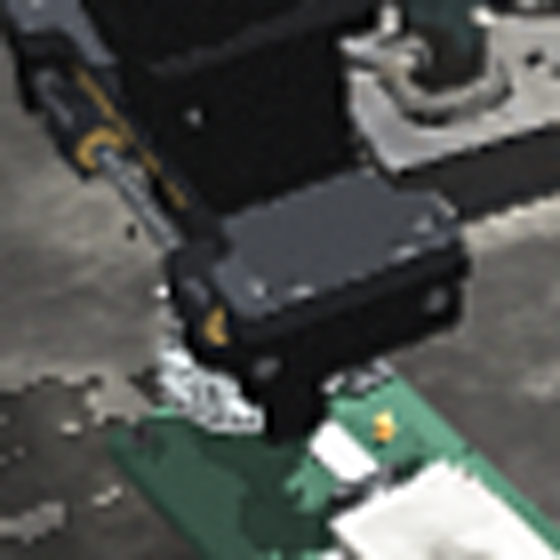

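>>> send_rows(
  steps=[
    [0,0,3,0,0,0,0],
    [0,0,4,0,0,0,0],
    [0,0,5,0,0,0,0],
    [0,0,5,0,0,0,0],
    [0,0,3.5,0,0,0,0],
    [0,0,1.5,0,0,0,0],
    [0,0,0,0,0,0,0],
    [0,0,0,0,0,0,0],
    [0,0,0,0,0,0,0],
    [0,0,0,0,0,0,0],
  ],
)

```text
time: 20.15
ee_pos: [0.4784, 0.0645, 0.0756]
eef_rot: [0.219, 0.976, 0.0, 0.002]
ft_force: [0.3, -0.5, -1.6]
width: 0.0587
```

```bash
python3 -c "
from h import *
go(.4774,.0647,.076);print(read_state()['joint_torque'][6])"
```

```text
t 20.15 p [0.4784 0.0645 0.0756] yawY deg 64.74 zax [ 3.6e-03  2.0e-04 -1.0e+00] f [ 0.29 -0.54 -1.58] tq [-0.142 -0.276  0.01 ] w 0.0587 j [-0.77  0.2   0.59  2.04 -0.14  0.93  1.03]
tool shift [ 0.001  -0.0003 -0.0004]
0.02013975754380226
```

>>> send_rows(
  steps=[
    [0,0,0,0,0,0,-0.6],
    [0,0,0,0,0,0,-1],
    [0,0,0,0,0,0,-1],
    [0,0,0,0,0,0,-1],
    [0,0,0,0,0,-0.02,-1],
    [0,0,0,0,0,-0.04,-1],
    [0,0,0,0,0,-0.04,-1],
    [0,0,0,0,0,-0.02,-1],
    [0,0,0,0,0,0,-1],
    [0,0,0,0,0,0,-1],
  ],
)

```text
time: 21.15
ee_pos: [0.4768, 0.0648, 0.1994]
eef_rot: [0.218, 0.976, 0.0, 0.0]
ft_force: [0.3, -0.3, 0.3]
width: 0.0872
```

```bash
python3 -c "
from h import *
go(.4774,.0647,.076)
p,d=camera('scene');crop(p,190,190,50,50,12,'pics/s12.png');cv2.imwrite('pics/s12f.png',p)
p,d=camera('top');crop(p,215,205,120,65,6.5,'pics/t12.png')"
```

```text
t 21.15 p [0.4768 0.0648 0.1994] yawY deg 64.83 zax [ 9.e-04  2.e-04 -1.e+00] f [ 0.32 -0.25  0.31] tq [-0.012 -0.019  0.089] w 0.0872 j [-0.82  0.02  0.61  1.91 -0.01  1.21  0.92]
tool shift [-5.000e-04  1.000e-04  1.234e-01]
```

View pics/s12.png

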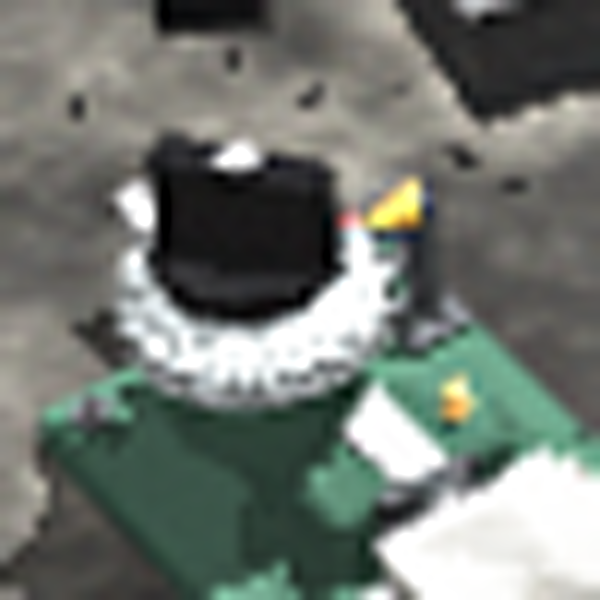

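>>> send_rows(
  steps=[
    [0,0,0,0.008,0.018,0,-1],
    [0,0,0,0.016,0.034,0,-1],
    [0,0,0,0.017,0.036,0,-1],
    [0,0,0,0.017,0.036,0,-1],
    [0,0,0,0.017,0.036,0,-1],
    [0,0,0,0.016,0.034,0,-1],
    [0,0,0,0.008,0.018,0,-1],
    [0,0,0,0,0,0,-1],
    [0,0,0,0,0,0,-1],
    [0,0,0,0,0,0,-1],
  ],
)

```text
time: 22.25
ee_pos: [0.4737, 0.301, 0.185]
eef_rot: [0.221, 0.975, -0.008, -0.006]
ft_force: [-0.0, -0.3, 0.4]
width: 0.0868
```

```bash
python3 -c "
from h import *
go(.4774,.0647,.076)
p,d=camera('scene');crop(p,190,190,50,50,12,'pics/s13.png');cv2.imwrite('pics/s13f.png',p)
p,d=camera('top');crop(p,235,215,50,40,14,'pics/t13.png');cv2.imwrite('pics/t13f.png',p)"
```

```text
t 22.25 p [0.4737 0.301  0.185 ] yawY deg 64.44 zax [-0.0152 -0.0134 -0.9998] f [-0.02 -0.32  0.43] tq [ 0.029 -0.08  -0.051] w 0.0868 j [-1.03  0.25  0.44  1.71 -0.11  1.22  0.57]
tool shift [-0.1061 -0.2095  0.1121]
```

View pics/t13.png

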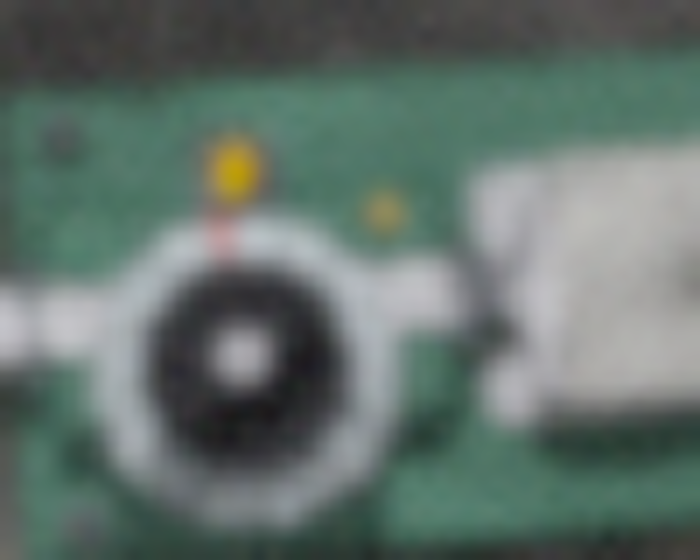

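View pics/s13.png

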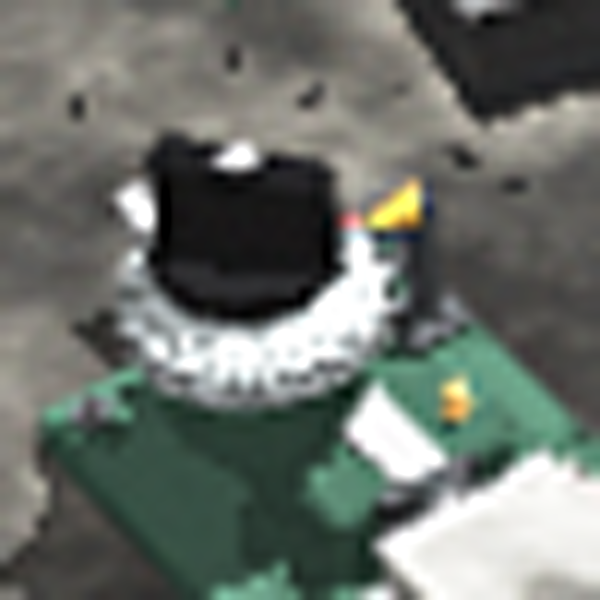

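```bash
python3 - <<'E'
from h import *
for n,box in (("top",(244,224,258,236)),("scene",(214,202,224,214))):
    p=cv2.imread(f"pics/{n[0]}13f.png").astype(float)
    x0,y0,x1,y1=box
    v,u=np.mgrid[y0:y1,x0:x1]; q=p[y0:y1,x0:x1]
    b,g,r=q[...,0],q[...,1],q[...,2]
    w=np.clip(r-g-8,0,None)*(np.abs(g-b)<35)
    print(n,"red wsum",w.sum(), (w*u).sum()/w.sum(),(w*v).sum()/w.sum()); print(w.astype(int))
    yb,=[np.clip(np.minimum(r,g)-b-20,0,None)] ; print("yel in box",(yb*u).sum()/max(yb.sum(),1),(yb*v).sum()/max(yb.sum(),1))
p=cv2.imread("pics/t13f.png").astype(float);q=p[220:235,244:262];v,u=np.mgrid[220:235,244:262];b,g,r=q[...,0],q[...,1],q[...,2]
w=np.clip(np.minimum(r,g)-b-25,0,None)*((r>g*1.05));print("yellow",(w*u).sum()/w.sum(),(w*v).sum()/w.sum())
# dark wheel disc centroid & hub
q=p[226:256,238:268].sum(2);v,u=np.mgrid[226:256,238:268]
m=(np.hypot(u-252.3,v-240.5)<9);w=np.clip(200-q,0,None)*m;print("dark",(w*u).sum()/w.sum(),(w*v).sum()/w.sum())
ax=np.array([.4775,.0645])
for z in (.105,.0825,.074,.067):print(z,"axis top px",proj("top",[*ax,z]))
for deg in (-15,-10,-5,0,5):
    a=np.radians(2.6-deg); d=np.array([np.cos(a),np.sin(a)])
    print(deg,[np.round(proj(n,[*(ax+d*r),z]),2).tolist() for n in("top","scene") for r,z in((22,.074),(26,.0705),(30,.067)) for r in [r/1000]])
d=np.array([np.cos(.0454),np.sin(.0454)]);print("tip",proj("top",[*(ax+d*.0305),.067]),proj("scene",[*(ax+d*.0305),.067]),"post r41",proj("top",[*(ax+d*.041),.07]))
E
```

```text
top red wsum 120.0 250.58333333333334 230.95833333333334
[[ 0  0  0  0  0  0  0  0  0  0  0  0  0  0]
 [ 0  0  0  0  0  0  0  0  0  0  0  0  0  0]
 [ 0  0  0  0  0  0  0  0  0  0  0  0  0  0]
 [ 0  0  0  0  0  0  0  0  0  0  0  0  0  0]
 [ 0  0  0  0  0  0  0  0  0  4  0  0  0  0]
 [ 0  0  0  0  0  0  5  0  5  0  0  0  0  0]
 [ 0  0  0  0  0  0 15 12  0  0  0  0  0  0]
 [ 0  0  0  0  0  0 21 16  0  0  0  0  0  0]
 [ 0  0  0  0  0  0 17 13  0  0  0  0  0  0]
 [ 0  0  0  0  0  0  5  7  0  0  0  0  0  0]
 [ 0  0  0  0  0  0  0  0  0  0  0  0  0  0]
 [ 0  0  0  0  0  0  0  0  0  0  0  0  0  0]]
yel in box 251.30759493670885 226.8012658227848
scene red wsum 165.0 218.87272727272727 207.71515151515152
[[ 0  0  0  0  0  0  0  0  0  0]
 [ 0  0  0  0  0  0  0  0  0  0]
 [ 0  0  0  0  0  0  0  0  0  0]
 [ 0  0  0  0  0  0  0  0  0  9]
 [ 0  0  0  0  0  0  0  0  0  0]
 [ 0  0  0  0  2 18  0  0  0  0]
 [ 0  0  0  0 55 81  0  0  0  0]
 [ 0  0  0  0  0  0  0  0  0  0]
 [ 0  0  0  0  0  0  0  0  0  0]
 [ 0  0  0  0  0  0  0  0  0  0]
 [ 0  0  0  0  0  0  0  0  0  0]
 [ 0  0  0  0  0  0  0  0  0  0]
[... 271 characters left out ...]
31]
0.067 axis top px [252.24014319 240.65185402]
-15 [[249.69, 232.91], [249.27, 231.67], [248.85, 230.43], [214.94, 206.71], [216.04, 206.91], [217.13, 207.1]]
-10 [[250.35, 232.72], [250.05, 231.44], [249.75, 230.17], [215.44, 207.02], [216.63, 207.27], [217.82, 207.51]]
-5 [[251.03, 232.58], [250.85, 231.28], [250.67, 229.99], [215.9, 207.36], [217.17, 207.66], [218.44, 207.97]]
0 [[251.72, 232.51], [251.66, 231.2], [251.6, 229.89], [216.31, 207.72], [217.66, 208.09], [219.0, 208.46]]
5 [[252.41, 232.5], [252.48, 231.18], [252.54, 229.87], [216.66, 208.11], [218.08, 208.55], [219.48, 208.99]]
tip [251.59180283 229.71414107] [219.15269321 208.38770925] post r41 [251.34785953 225.85814094]
```

>>> send_rows(
  steps=[
    [0,0,0,-0.008,-0.016,0,-1],
    [0,0,0,-0.017,-0.033,0,-1],
    [0,0,0,-0.019,-0.037,0,-1],
    [0,0,0,-0.019,-0.037,0,-1],
    [0,0,0,-0.017,-0.033,0,-1],
    [0,0,0,-0.01,-0.018,0,-1],
    [0,0,0,-0.002,-0.004,0,-1],
    [0,0,0,0,0,0,-1],
    [0,0,0,0,0,0,-1],
    [0,0,0,0,0,0,-1],
  ],
)

```text
time: 23.35
ee_pos: [0.4787, 0.0835, 0.1891]
eef_rot: [0.227, 0.974, -0.005, -0.005]
ft_force: [-0.3, 0.5, 0.3]
width: 0.087
```

```bash
cat >> h.py <<'E'
def lev():
    s=read_state(); r=R.from_quat(s["eef_rot"]).as_matrix(); print("level rot tool deg",np.round(np.degrees(r.T@np.cross(r[:,2],[0,0,-1])),2))
E
python3 -c "
from h import *
go(.4777,.0647,.076);lev()"
```

```text
t 23.35 p [0.4787 0.0835 0.1891] yawY deg 63.77 zax [-0.0125 -0.008  -0.9999] f [-0.34  0.52  0.31] tq [ 0.017 -0.001  0.024] w 0.087 j [-0.83  0.06  0.58  1.9  -0.03  1.2   0.88]
tool shift [-0.0082 -0.0159  0.1132]
level rot tool deg [-0.73 -0.44 -0.  ]
```

>>> send_rows(
  steps=[
    [-0.73,-0.44,0,-0.008,-0.016,0,-1],
    [0,0,0,0,0,0.008,-1],
    [0,0,0,0,0,0.018,-1],
    [0,0,0,0,0,0.022,-1],
    [0,0,0,0,0,0.018,-1],
    [0,0,0,0,0,0.012,-1],
    [0,0,0,0,0,0.006,-1],
    [0,0,0,0,0,0,-1],
    [0,0,0,0,0,0,-1],
    [0,0,0,0,0,0,-1],
  ],
)

```text
time: 24.35
ee_pos: [0.4793, 0.0753, 0.1013]
eef_rot: [0.22, 0.975, 0.0, 0.0]
ft_force: [0.0, -0.2, -0.7]
width: 0.0872
```

```bash
python3 -c "
from h import *
go(.478,.0647,.076);lev()"
```

```text
t 24.35 p [0.4793 0.0753 0.1013] yawY deg 64.55 zax [ 4.e-04  5.e-04 -1.e+00] f [ 0.04 -0.21 -0.65] tq [-0.023  0.002  0.052] w 0.0872 j [-0.79  0.17  0.59  2.01 -0.11  1.    0.98]
tool shift [-0.0034 -0.0101  0.0253]
level rot tool deg [ 0.03  0.01 -0.  ]
```

>>> send_rows(
  steps=[
    [0,0,0,-0.0034,-0.0101,0,-1],
    [0,0,0,0,0,0,-1],
    [0,0,0,0,0,0,-1],
    [0,0,0,0,0,0,-1],
    [0,0,0,0,0,0,-1],
    [0,0,0,0,0,0.01,-1],
    [0,0,0,0,0,0.01,-1],
    [0,0,0,0,0,0.004,-1],
    [0,0,0,0,0,0,-1],
    [0,0,0,0,0,0,-1],
  ],
)

```text
time: 25.35
ee_pos: [0.4785, 0.0638, 0.076]
eef_rot: [0.22, 0.975, 0.001, 0.001]
ft_force: [-0.1, -0.8, 0.1]
width: 0.0873
```

```bash
python3 -c "
from h import *
go(.478,.0647,.076);lev()"
```

```text
t 25.35 p [0.4785 0.0638 0.076 ] yawY deg 64.53 zax [ 0.0018  0.0014 -1.    ] f [-0.1  -0.78  0.14] tq [-0.018  0.015 -0.013] w 0.0873 j [-0.77  0.2   0.59  2.04 -0.14  0.94  1.03]
tool shift [0.0008 0.0006 0.    ]
level rot tool deg [0.12 0.06 0.  ]
```

Close on the ring, then turn 6° more clockwise.

>>> send_rows(
  steps=[
    [0,0,0,0.0008,0.0006,0,0],
    [0,0,0,0,0,0,0],
    [0,0,0,0,0,0,0],
    [0,0,0,0,0,0,0],
    [0,0,0,0,0,0,0],
    [0,0,0,0,0,0,0],
    [0,0,0,0,0,0,0],
    [0,0,0,0,0,0,0],
    [0,0,0,0,0,0,0],
    [0,0,0,0,0,0,0],
  ],
)

```text
time: 26.35
ee_pos: [0.4783, 0.0646, 0.0766]
eef_rot: [0.22, 0.975, 0.001, 0.001]
ft_force: [0.1, -0.3, -0.5]
width: 0.0589
```

```bash
python3 -c "
from h import *
st()"
```

```text
t 26.35 p [0.4783 0.0646 0.0766] yawY deg 64.53 zax [ 0.0026  0.0016 -1.    ] f [ 0.11 -0.27 -0.52] tq [-0.106 -0.009  0.04 ] w 0.0589 j [-0.77  0.2   0.59  2.04 -0.14  0.94  1.02]
```

>>> send_rows(
  steps=[
    [0,0,1.2,0,0,0,0],
    [0,0,1.5,0,0,0,0],
    [0,0,1.5,0,0,0,0],
    [0,0,1.0,0,0,0,0],
    [0,0,0.5,0,0,0,0],
    [0,0,0,0,0,0,0],
    [0,0,0,0,0,0,0],
    [0,0,0,0,0,0,0],
    [0,0,0,0,0,0,0],
    [0,0,0,0,0,0,0],
  ],
)

```text
time: 27.35
ee_pos: [0.4783, 0.0646, 0.0766]
eef_rot: [0.273, 0.962, 0.001, 0.001]
ft_force: [-0.3, -0.2, -0.5]
width: 0.0589
```

```bash
python3 -c "
from h import *
st()"
```

```text
t 27.35 p [0.4783 0.0646 0.0766] yawY deg 58.29 zax [ 0.0025  0.0016 -1.    ] f [-0.28 -0.23 -0.52] tq [-0.091  0.032 -0.069] w 0.0589 j [-0.78  0.2   0.61  2.04 -0.14  0.94  0.92]
```

Turned 6.2°. Release, lift, move aside and look.

>>> send_rows(
  steps=[
    [0,0,0,0,0,0,-0.6],
    [0,0,0,0,0,0,-1],
    [0,0,0,0,0,0,-1],
    [0,0,0,0,0,0,-1],
    [0,0,0,0,0,0,-1],
    [0,0,0,0,0,-0.02,-1],
    [0,0,0,0,0,-0.04,-1],
    [0,0,0,0,0,-0.04,-1],
    [0,0,0,0,0,-0.02,-1],
    [0,0,0,0,0,0,-1],
  ],
)

```text
time: 28.35
ee_pos: [0.4773, 0.0641, 0.2005]
eef_rot: [0.273, 0.962, 0.0, 0.0]
ft_force: [0.6, -0.2, 0.2]
width: 0.0873
```

>>> send_rows(
  steps=[
    [0,0,0,0.008,0.018,0,-1],
    [0,0,0,0.016,0.034,0,-1],
    [0,0,0,0.017,0.036,0,-1],
    [0,0,0,0.017,0.036,0,-1],
    [0,0,0,0.017,0.036,0,-1],
    [0,0,0,0.016,0.034,0,-1],
    [0,0,0,0.008,0.018,0,-1],
    [0,0,0,0,0,0,-1],
    [0,0,0,0,0,0,-1],
    [0,0,0,0,0,0,-1],
  ],
)

```text
time: 29.35
ee_pos: [0.5034, 0.3023, 0.1907]
eef_rot: [0.275, 0.961, -0.003, -0.003]
ft_force: [0.0, -0.3, 0.1]
width: 0.0873
```

```bash
python3 - <<'E'
from h import *
st()
S=[];T=[]
for i in range(4):
    p,d=camera('scene');S.append(p.astype(float))
    p,d=camera('top');T.append(p.astype(float))
S=np.mean(S,0);T=np.mean(T,0)
np.save("pics/S14.npy",S);np.save("pics/T14.npy",T)
crop(S.astype(np.uint8),185,190,100,100,6,'pics/s14.png');crop(T.astype(np.uint8),235,212,90,45,8.8,'pics/t14.png')
for n,p,(x0,y0,x1,y1) in (("top",T,(246,228,258,236)),("scene",S,(214,204,223,213))):
    v,u=np.mgrid[y0:y1,x0:x1];q=p[y0:y1,x0:x1];b,g,r=q[...,0],q[...,1],q[...,2]
    w=np.clip(r-g-8,0,None)*(np.abs(g-b)<35);print(n,(w*u).sum()/w.sum(),(w*v).sum()/w.sum());print(w.astype(int))
E
```

```text
t 29.35 p [0.5034 0.3023 0.1907] yawY deg 58.05 zax [-0.0065 -0.0036 -1.    ] f [ 0.03 -0.25  0.05] tq [-0.036  0.031  0.001] w 0.0873 j [-1.01  0.3   0.48  1.65 -0.14  1.24  0.51]
top 251.39509954058192 230.9418070444104
[[ 0  0  0  0  0  0  0  1  0  0  0  0]
 [ 0  0  0  0  2  0 12  0  0  0  0  0]
 [ 0  0  0  0  4 23 17  0  0  0  0  0]
 [ 0  0  0  0  3 24 19  0  0  0  0  0]
 [ 0  0  0  0  0 20 16  0  0  0  0  0]
 [ 0  0  0  0  0 10  6  0  0  0  0  0]
 [ 0  0  0  0  0  0  0  0  0  0  0  0]
 [ 0  0  0  0  0  0  0  0  0  0  0  0]]
scene 219.25272727272727 208.43272727272728
[[ 0  0  0  0  0  0  0  0  0]
 [ 0  0  0  0  0  0  0  0  0]
 [ 0  0  0  0  0  0  0  0  0]
 [ 0  0  0  0  0  0  2  0  0]
 [ 0  0  0  0 16 55  0  0  0]
 [ 0  0  0  0  0 14 48  0  0]
 [ 0  0  0  0  0  0  0  0  0]
 [ 0  0  0  0  0  0  0  0  0]
 [ 0  0  0  0  0  0  0  0  0]]
```

View pics/t14.png

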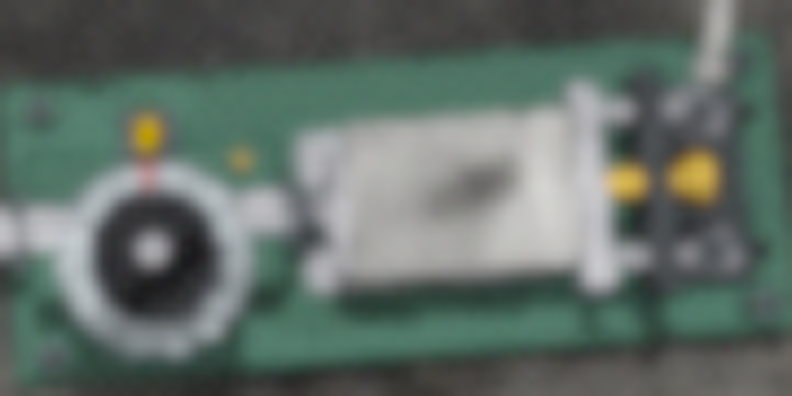

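View pics/s14.png

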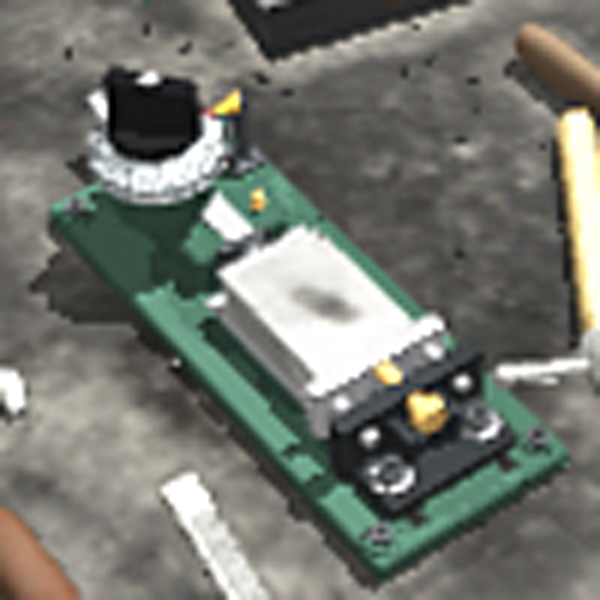

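```bash
python3 - <<'E'
from h import *
for n in ("top","scene"):
    D=np.array([camera(n)[1] for _ in range(3)]); dd=np.median(D,0)
    c=camera_params(n);K=c["camera_matrix"];W=c["world_from_camera"]
    v,u=np.mgrid[:384,:512]; P=np.stack([(u-K[0,2])/K[0,0]*dd,(v-K[1,2])/K[1,1]*dd,dd],-1)@W[:3,:3].T+W[:3,3]
    m=(P[...,2]>.097)&(P[...,2]<.115)&(abs(P[...,0]-.477)<.035)&(abs(P[...,1]-.064)<.035)
    q=P[m]; e=np.linalg.svd(q[:,:2]-q[:,:2].mean(0))[2][0]; a=np.degrees(np.arctan2(e[1],e[0]))%180
    print(n,len(q),"bar world angle",a,"bearing cw",(2.6-a)%180)
st()
E
```

```text
top 70 bar world angle 131.43937399456064 bearing cw 51.160626005439354
scene 72 bar world angle 130.3163085049625 bearing cw 52.28369149503749
t 30.05 p [0.5036 0.3033 0.1915] yawY deg 58.09 zax [-0.0057 -0.0027 -1.    ] f [-0.84  0.41 -0.08] tq [-0.011  0.014  0.015] w 0.0872 j [-1.01  0.3   0.48  1.65 -0.14  1.24  0.51]
```

```bash
python3 - <<'E'
from h import *
a=cv2.imread("pics/s9.png").astype(float);b=cv2.imread("pics/s14.png").astype(float)
d=np.abs(a-b).max(2)
print("block/pad region",d[200:400,200:450].mean(),"bar top edge",d[72:110,140:200].mean(),d[100:150,110:195].mean(),"ref base",d[450:550,200:500].mean())
cv2.imwrite("pics/df.png",np.hstack([a[60:260,70:320],b[60:260,70:320],np.repeat(d[60:260,70:320,None],3,2)]).clip(0,255).astype(np.uint8))
E
```

```text
block/pad region 8.7085 bar top edge 4.886842105263158 2.9171764705882355 ref base 3.2916333333333334
```

View pics/df.png

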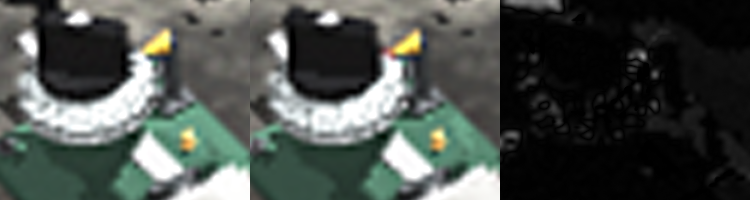

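```bash
python3 -c "
from bench import close_job
print(close_job())"
```

```text
the job is handed in; nothing more can be done
None
```

I set the length stop and handed it in after about 30 s, with the nip at an estimated 5–8 N and the red line at the pointer to within about 1.5°.

- **Handwheel:** I turned it clockwise about 51° until the block was home against the anvil plate. The wrist-joint torque rose from about 0.15 N m while sliding to 0.237 N m at the end. That works out to a nip of roughly 7 N, within the 5–8 N range and well under 20 N.
- **Scale ring:** I gripped the ring alone at 8 N and turned it about 70° clockwise in two goes.
- **Block and wheel:** In the last pictures the block looks square and flush on the anvil plate. The wheel and rack are the same as before the ring was turned.
- **Red line:** The scene camera puts it at the pointer. The top camera puts it about 1.5° short of the pointer.
- **Other tools:** The robot touched none of them, and at hand-in the arm stood clear with the gripper open.

**Not settled:** I did not measure the nip again after letting go of the wheel. The depth check of the bar angle was ambiguous: the top camera was 2.3° off the expected angle and the scene camera agreed with it. At about 2.6 N per degree, that check cannot confirm the nip by itself. I relied on the torque reading and on the wheel not having moved while I turned the ring.

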